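# Clip the soil core tube and hold the loupe over it at focus

## Robot

A 7-joint arm with a two-finger parallel gripper is mounted at the origin on the work surface. World frame = base frame: x ahead of the robot, y to its left, z up, the work surface at z = 0. Lengths are in mm, angles in rad, forces in N, time in s.
With the tool pointing down it reaches from about 425 to 950 mm from the base axis. Payload 16.7 kg.
Tool frame: the origin (TCP) lies between the finger pads; the fingertips stand arm.nose_length ahead of it and the grasp point (between the pads) is the TCP (arm.nose_length is the distance from the TCP to the fingertips, in mm); z points along the fingers, y is the line along which they close (so a half turn about z gives the same grasp; the last joint's range is limited). The gripper opens to 94 mm and grips with 3 to 60 N. Pads are 16 mm wide; open, the fingers measure 119 mm over their backs; the gripper's body (75 mm by 177 mm) begins 78 mm behind the grasp point.
Start: joints at [1.137, 0.426, 0.074, 1.606, -0.034, 1.111, -0.067], TCP at [188.973, -647.97, 224.467] pointing down, gripper open.
Joint ranges: [-2.85, 2.85], [-0.5, 2.14], [-1.23, 1.37], [0.21, 2.46], [-1.02, 4.16], [0.16, 2.05], [-2.73, 2.73]. Speed limits (rad/s): [1.89, 1.89, 2.39, 2.39, 3.01, 3.01, 3.01].

## Interface

Orientations are given as [roll, pitch, yaw] about the fixed x, y, z axes, in that order (R = Rz(yaw) Ry(pitch) Rx(roll)).
In Python, from plant import arm gives the robot as it stands. The module is installed in compiled form; this text tells all that it offers.
- The arm moves only by the tool arm_command, never from a script. Its argument "increments" is a list of rows, each a list of 3 entries, a list of its own where there are three numbers: the gripper's target within -1 to 1 (fully open at 1, half-way at 0, shut at -1), then the shift along the tool's x, y, z in mm, then the turn, a rotation vector about the tool's x, y, z in rad. A call has 1 to 10 rows; each row shifts and turns the commanded pose from where the row before left it, along the tool's axes as they then stand; what a row does not reach is not made up. A row lasts 1/10 s, in which the tool goes at most 50 mm and 8.59 degrees, less where a joint would pass 70% of its speed; a pose out of reach is approached as far as the arm can. A call with a gripper value outside its range is refused whole. The fingers move at their own pace and stop on an object; "squeeze" is the grip in N (left out, the last holds). Time passes only in rows, so rows that do not move let the fingers close. It gives the time, the measured TCP pose, the force, the opening and the grip force at its end, in the units of the state.
- arm.read_state(): the state, without advancing time (a new reading comes with each control period).
- arm.capture(name): name is "side" or "top"; returns a dict with "image" (480x640x3 uint8, red, green, blue), "camera_matrix" (3x3 intrinsics, pixels), "k1" (the pictures are not rectified: a ray, as slopes to the right and down, at radius r is drawn at 1 + k1 r^2 times it, then the intrinsics apply), "R" (3x3) and "t" (3): a world point X has camera coordinates R X + t. Camera axes: x right, y down, z forward; pixel columns grow to the right and rows downward; lengths in mm; the calibration is good to about 2 mm. A picture is of the moment at which its call begins. There is no depth.
- arm.finish_job(): hands the job in; it is judged then, once.
Trained networks look in a picture, given as the dict that the camera call returned (one of the last four; its "shot" number tells which), for a name from the list of things; names that differ only in an ending like _2 or _b are one class to them, and where a whole thing is asked for, a point or a joint stands for the part that bears it (a point fixed in the world has none). Each returns a list of dicts, best first, with "p" (0 to 1); they miss things now and then, are a little off and sometimes report something else, mostly with a low value. They report only what shows in the picture. A call takes as long as a camera call. They do not tell look-alikes from the thing itself.
- arm.find_in(label, picture): "bbox" ([left, top, width, height] in pixels, round what is visible of it).
- arm.cut_out(label, picture): "region" (480x640 bool, what is visible of it) and "bbox" ([left, top, width, height] in pixels, round what is visible of it).
The state is a dict: "t": time; "joints": joint angles; "joint_vel": joint speeds; "tau": joint torques, N m; "ee_pos": TCP position; "tcp_rot": TCP orientation; "contact_force": force on the tool from outside, world axes, zero at the start; "wrist_torque": the same for the moment, N m; "gripper_width": opening from 0.0 (shut) to 1.0 (fully open); "grip_force": force on a finger pad.
Only numpy, scipy, OpenCV 4.12 (cv2) and the standard library are available. Lean on these libraries where they do the work, as an engineer would, in place of code of your own. Each camera call takes 0.05 s, during which the arm holds its last target. There are 200 camera calls.

## Task

Take the sealed soil-core tube from its wooden rack and press it down past the sprung jaw of the reading stand until it lies fully home in the fork clip, centred lengthways, and let go of it. Then pick up the loupe and hold it still and level, lens over the middle of the tube, with the lens at the height of the brass pointer on the stand's post, touching nothing else. Finish while still holding the loupe there; do not shift the pointer or the other glassware.

Things in the scene. Friction and masses are not known exactly. Their poses are not given: they have to be found in the camera images.
- stand: Fixed reading stand. Origin on the bench under the clip's centre; z up, y along the clipped tube. Base plate 10 mm thick, x -48 to +48, y -88 to +148 mm. Grey fork pillars 12 mm thick at y = -46 and +46 mm (80 mm free between, nothing there above 23 mm); on their -x side fixed horns, tops flared outwards, 91 mm high; black jaw on +x. Steel post, 10 mm thick, 170 mm high, at y = +130 mm.
- seat (a point): Where the tube's middle lies when it is fully home in the clip: on the stand's z axis, 60 mm above the bench. The tube's length then runs along the stand's y (either end first).
- jaw (a joint): Black sprung jaw hinged low along the stand's y at x = +16, z = 15 mm; rad, 0 = shut (sprung to there), grows as its top swings to +x. Arms at y = -58 and +58 mm, each with a nose over the seat (reaching 2 mm from the centre line, 71 mm up) under a lead-in ramp up to 94 mm. The tube pressed straight down opens it to about 0.11 rad against 5 to 10 N; it snaps shut over the tube.
- mark (a point): Tip of the flat level brass pointer (8 mm wide, 3 mm thick) that sticks out 31 mm towards the stand's -y from a brass collar on the post, 99 mm in +y of the seat. Its height, 118 to 154 mm above the bench, differs each time and is the focal height for the lens. The collar slides stiffly; leave it.
- tube_mid (a point): Centre of the sealed glass tube holding a brown soil core, with a dark rubber end at each end: a plain round rod 16 mm in diameter, 160 mm long, 45 g, length along y of this frame. It starts lying level in the wooden rack, its axis 45 mm above the bench.
- tube_rack: Fixed low wooden rack on the bench for the tube, origin on the bench under its centre, tube along its y. Base 60 x 150 x 8 mm, two notched blocks 36 mm wide in x, 14 mm thick, at y = -56 and +56 mm, up to 46 mm high; free between them.
- handle_mid (a point): Centre of the loupe's black handle, where to grip it: straight bar 110 mm long in x of this frame, 18 mm wide in y, 16 mm thick in z; the lens is at the +x end. The loupe weighs 90 g, its centre of mass about 15 mm from here towards the lens. It starts lying flat on its rest, handle centre 40 mm above the bench.
- lens_mid (a point): Centre of the loupe's lens (middle of its thickness), 95 mm in +x from the handle's centre at the same height; z is square to the lens. The steel rim is 64 mm in outside diameter and 10 mm thick.
- loupe_rest: Fixed grey rest on the bench for the loupe, origin on the bench under the handle's centre, x towards the lens. Base 116 x 52 x 8 mm, two supports 10 mm thick, 36 mm wide, at x = -45 and +45 mm, with cheeks up to 39 mm high; free between them.
- flask: Bystander: conical glass flask 74 mm across, 102 mm high, origin at the centre of its underside. Leave it.
- beaker: Bystander: glass beaker 64 mm across, 75 mm high, origin at the centre of its underside. Leave it.
- reagent: Bystander: amber jar 50 mm across, 85 mm high, origin at the centre of its underside. Leave it.
Mind the look-alikes: they are no part of the job. Leave any pink or red look-alike of the part that bears tube_mid alone.

How it is judged (in metres and radians):
On the way, in this order (a step that is already met when the one before it is completed fails the run):
1. the tube, pressed down between the horns, pushes the sprung jaw open (value of joint jaw above 0.05 rad and contact force between tube and stand above 0.5 N and horizontal distance between tube_mid and seat below 0.025 m), for 0.04 s.
2. the tube lies home in the fork clip, the jaw shut over it, let go (x of tube_mid in the frame of stand between -0.005 and 0.005 m and y of tube_mid in the frame of stand between -0.012 and 0.012 m and z of tube_mid in the frame of stand between 0.056 and 0.064 m and angle between the y axis of tube_mid and the y axis of stand, either way round below 0.08 rad and value of joint jaw below 0.03 rad and contact force between tube and the fingers below 0.1 N), for 0.2 s.
At the end, for the whole second after the job is handed in: Tube at its seat within 5 mm across, 12 mm along, 4 mm in height, 0.08 rad; jaw shut (under 0.03 rad), tube let go. Lens within 8 mm of the pointer's height, 12 mm sideways of the tube's middle, level to 0.10 rad, still (20 mm/s, 0.15 rad/s), held by the fingers, clear of stand, tube and rest (all of step 2 and z of lens_mid in the frame of mark between -0.008 and 0.008 m and horizontal distance between lens_mid and tube_mid below 0.012 m and angle between lens_mid's own z axis and vertical below 0.1 rad and linear speed of loupe below 0.02 m/s and angular speed of loupe below 0.15 rad/s and contact force between loupe and the fingers above 0.5 N and contact force between loupe and stand below 0.1 N and contact force between loupe and tube below 0.1 N and contact force between loupe and loupe_rest below 0.1 N); the arm keeps its last pose, push and grip.
It fails at once if the pointer is shifted by more than 5 mm (distance of mark from where it was at the start of the episode above 0.005 m).
It fails at once if the flask is moved by more than 25 mm (distance of flask from where it was at the start of the episode above 0.025 m).
It fails at once if the beaker is moved by more than 25 mm (distance of beaker from where it was at the start of the episode above 0.025 m).
It fails at once if the reagent is moved by more than 25 mm (distance of reagent from where it was at the start of the episode above 0.025 m).
It also fails if it takes over 67 s, if anything falls off the work surface, if the arm or the gripper's body presses on something with over 40 N, if the wrist force passes 120 N, or if a joint passes its speed limit or range.

## Working session

There is one attempt and no reset: what is moved stays moved. The work goes in short steps, Python scripts to look and compute and a tool call to move; the robot and the scene stay as the last step left them, time stands still between calls to the robot, and variables do not carry over. Pictures are saved under pics/ and viewed, at most 10 in all, crops included, and the job is handed in when it is done.

Besides the shell and the picture viewer there is one more tool, called after "Request:" as name([rows], argument=value, ...), one row to a line, values as JSON. arm_command: Moves the arm, as the interface text tells. Its arguments: {"type":"object","properties":{"increments":{"type":"array"},"squeeze":{"type":"number"}},"required":["increments"]}

```bash
mkdir -p pics; ls
cat > h.py <<'E'
import numpy as np, cv2
from plant import arm
def snap(n,f):
    p=arm.capture(n); cv2.imwrite(f'pics/{f}.png',cv2.cvtColor(p['image'],cv2.COLOR_RGB2BGR)); return p
def ray(p,uv):
    K=np.array(p['camera_matrix']);R=np.array(p['R']);t=np.array(p['t']).ravel()
    d=np.array([(uv[0]-K[0,2])/K[0,0],(uv[1]-K[1,2])/K[1,1]]);s=d.copy()
    for _ in range(20): s=d/(1+p['k1']*(s@s))
    return -R.T@t, R.T@np.array([s[0],s[1],1])
def onz(p,uv,z):
    c,d=ray(p,uv); return c+d*(z-c[2])/d[2]
def tri(p1,u1,p2,u2):
    c1,d1=ray(p1,u1);c2,d2=ray(p2,u2)
    s=np.linalg.lstsq(np.c_[d1,-d2],c2-c1,rcond=None)[0]
    a=c1+d1*s[0];b=c2+d2*s[1]; return (a+b)/2,np.linalg.norm(a-b)
def proj(p,X):
    x=np.array(p['R'])@np.array(X,float)+np.array(p['t']).ravel();s=x[:2]/x[2];s=s*(1+p['k1']*(s@s))
    K=np.array(p['camera_matrix']);return s*[K[0,0],K[1,1]]+K[:2,2]
E
python3 - <<'E'
from h import *
np.set_printoptions(precision=2,suppress=True)
print(arm.nose_length, arm.read_state())
P={n:snap(n,n+'0') for n in('side','top')}
for n,p in P.items():
    print(n,-np.array(p['R']).T@np.array(p['t']).ravel(),np.array(p['R']),p['camera_matrix'][0],p['k1'])
    for l in ['stand','tube_mid','tube_rack','handle_mid','loupe_rest','flask','beaker','reagent','jaw','mark','lens_mid']:
        print(n,l,[(np.round(d['bbox']).tolist(),round(d['p'],2)) for d in arm.find_in(l,p)])
E
```

```text
pics
19.0 {'t': 0.0, 'joints': array([ 1.14,  0.43,  0.07,  1.61, -0.03,  1.11, -0.07]), 'joint_vel': array([-0., -0., -0., -0.,  0., -0.,  0.]), 'tau': array([ -0.  , -93.58,   3.67, -45.42,  -0.05,   0.02,   0.  ]), 'ee_pos': array([ 188.87, -647.61,  223.76]), 'tcp_rot': array([-3.14,  0.  ,  0.28]), 'contact_force': array([-0.27,  0.45,  0.01]), 'wrist_torque': array([ 0.03,  0.03, -0.02]), 'grip_force': 0.0, 'gripper_width': 1.0007607377104761}
side [ 372.05 -700.75  584.33] [[ 0.99 -0.11  0.02]
 [-0.05 -0.55 -0.83]
 [ 0.11  0.83 -0.55]] [451.19   0.   313.17] -0.06538723246841448
side stand [([318.0, 172.0, 92.0, 131.0], 0.69), ([397.0, 177.0, 29.0, 38.0], 0.34)]
side tube_mid [([225.0, 212.0, 58.0, 30.0], 0.72), ([221.0, 299.0, 22.0, 76.0], 0.69), ([160.0, 194.0, 51.0, 20.0], 0.67), ([230.0, 180.0, 58.0, 10.0], 0.6)]
side tube_rack [([307.0, 167.0, 35.0, 44.0], 0.92)]
side handle_mid [([327.0, 363.0, 122.0, 38.0], 0.66)]
side loupe_rest [([321.0, 376.0, 86.0, 52.0], 0.85)]
side flask [([470.0, 300.0, 46.0, 65.0], 0.76)]
side beaker [([397.0, 177.0, 27.0, 37.0], 0.87), ([314.0,
[... 447 characters left out ...]
5.0, 171.0, 115.0, 64.0], 0.56)]
top tube_mid [([133.0, 256.0, 23.0, 73.0], 0.83), ([211.0, 271.0, 45.0, 61.0], 0.8), ([349.0, 309.0, 76.0, 19.0], 0.74), ([126.0, 207.0, 76.0, 20.0], 0.71), ([158.0, 351.0, 43.0, 63.0], 0.62)]
top tube_rack [([136.0, 203.0, 68.0, 34.0], 0.78)]
top handle_mid [([444.0, 172.0, 29.0, 84.0], 0.94)]
top loupe_rest [([445.0, 200.0, 27.0, 59.0], 0.74)]
top flask [([398.0, 107.0, 32.0, 36.0], 0.82), ([243.0, 169.0, 117.0, 67.0], 0.69)]
top beaker [([190.0, 106.0, 30.0, 37.0], 0.56)]
top reagent [([304.0, 95.0, 24.0, 29.0], 0.88)]
top jaw [([285.0, 172.0, 60.0, 27.0], 0.54)]
top mark [([244.0, 200.0, 24.0, 13.0], 0.52)]
top lens_mid [([443.0, 172.0, 32.0, 82.0], 0.6)]
```

Run:
```python
import cv2
a=cv2.imread('pics/side0.png');b=cv2.imread('pics/top0.png')
cv2.imwrite('pics/side0c.png',cv2.resize(a[150:450,140:540],None,fx=2,fy=2,interpolation=cv2.INTER_CUBIC))
cv2.imwrite('pics/top0c.png',cv2.resize(b[80:380,110:510],None,fx=2,fy=2,interpolation=cv2.INTER_CUBIC))
```

```text
(no output)
```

View pics/side0c.png

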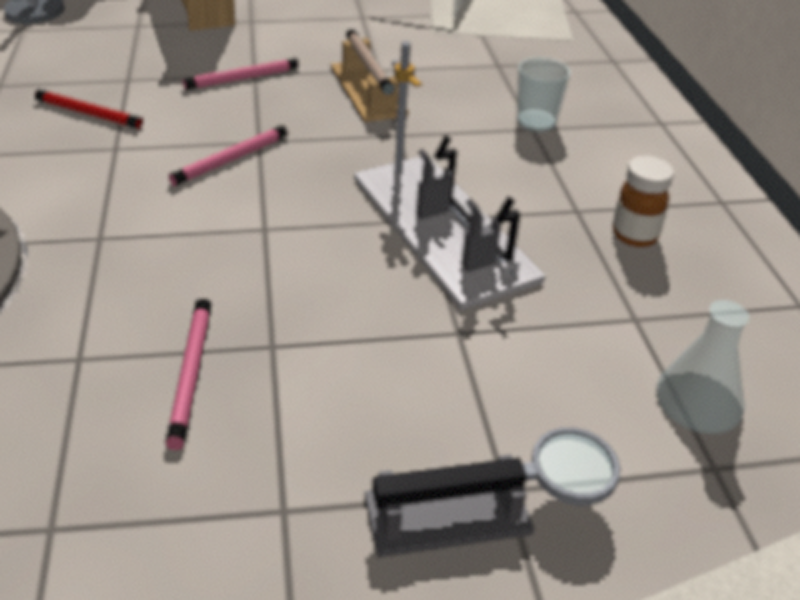

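View pics/top0c.png

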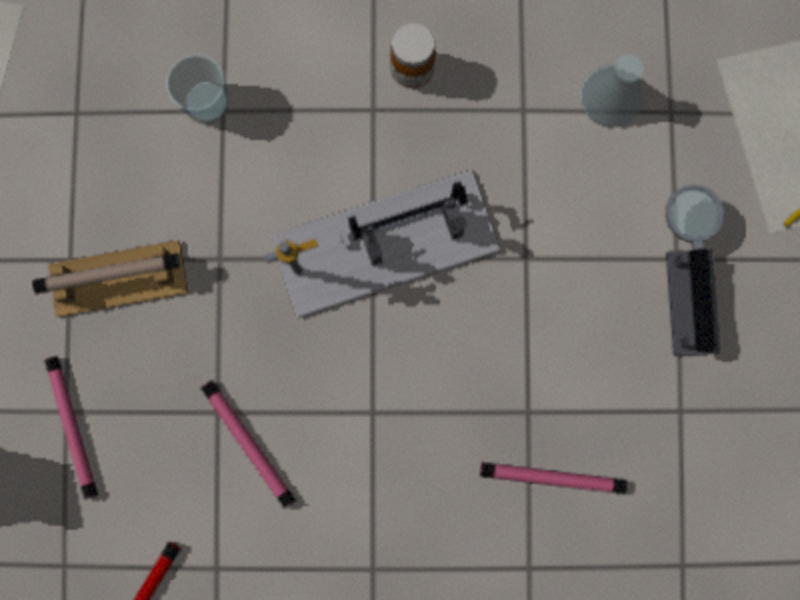

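Top view: the soil-core tube is in the wooden rack, at crop (105,272), full (162,216). Things that could be mistaken for it, in top crop pixels, are the pink rods at (70,428), (250,445) and (553,478) and the red rod at (150,580). The rack tube is brown and sits in the wood, so I choose it. The stand is at crop (385,240), with its pointer tip near (317,243). The loupe lens is at (694,213) and its handle at (703,300).

```bash
cat > fit.py <<'E'
from h import *
from scipy.optimize import least_squares
np.set_printoptions(precision=3,suppress=True)
def S(u,v): return (140+u/2,150+v/2)
def T(u,v): return (110+u/2,80+v/2)
P={n:arm.capture(n) for n in('side','top')}
def w(q,X): c,s=np.cos(q[2]),np.sin(q[2]); return [q[0]+c*X[0]-s*X[1],q[1]+s*X[0]+c*X[1],X[2]]
def fit(name,q0,obs):
    f=lambda q:np.concatenate([proj(P[n],w(q,X))-uv for n,X,uv in obs])
    r=least_squares(f,q0,loss='soft_l1',x_scale=[10,10,.1]); print(name,r.x,r.fun.reshape(-1,2).round(1).tolist()); return r.x
E
cat > m1.py <<'E'
from fit import *
q=fit('stand',[500,30,.3],[('top',(48,148,10),T(275,240)),('top',(48,-88,10),T(473,170)),('top',(-48,-88,10),T(500,250)),('top',(-48,148,10),T(300,317)),
 ('side',(-48,148,10),S(355,178)),('side',(-48,-88,10),S(467,300)),('side',(48,-88,10),S(543,270)),('top',(0,130,170),T(283,246)),('side',(0,130,170),S(405,43))])
g=least_squares(lambda h:np.concatenate([proj(P['top'],w(q,(0,99,h[0])))-T(317,243),proj(P['side'],w(q,(0,99,h[0])))-S(416,75)]),[136]);print('mark',g.x,g.fun, w(q,(0,99,g.x[0])))
for n,uv in(('top',T(317,243)),):print(onz(P[n],uv,136))
fit('tube',[480,330,.1],[('top',(0,80,45),T(36,286)),('top',(0,-80,45),T(180,262)),('side',(0,80,45),S(351,34)),('side',(0,-80,45),S(388,86))])
fit('loupe',[460,-250,0],[('top',(95,0,40),T(694,213)),('top',(-55,9,48),T(691,352)),('top',(-55,-9,48),T(714,352)),('side',(95,0,40),S(575,465)),('side',(-55,9,48),S(375,477)),('side',(-55,-9,48),S(377,500)),('side',(55,9,48),S(520,462))])
for l,h in(('flask',102),('beaker',75),('reagent',85)):
    print(l,[onz(P['top'],uv,z) for uv,z in {'flask':[(T(612,95),5),(T(629,68),102)],'beaker':[(T(206,102),3),(T(195,82),75)],'reagent':[(T(413,42),85)]}[l]])
E
python3 m1.py
```

```text
stand [577.991   1.387   0.331] [[-2.6, -1.9], [-0.2, -1.1], [0.9, -0.6], [-1.3, 0.7], [-1.5, -3.2], [-2.1, 1.6], [2.1, 2.4], [0.8, 0.5], [-0.0, -0.5]]
mark [146.159] [ 0.105 -1.056  1.143  0.289] [np.float64(545.8435071831485), np.float64(95.02230816531655), np.float64(146.1588103680948)]
[545.543  95.938 136.   ]
tube [529.179 327.659   0.163] [[-0.2, 0.0], [0.1, -0.3], [-0.1, -0.6], [-0.3, 1.3]]
loupe [ 500.649 -311.873    0.054] [[0.7, 0.3], [5.0, -0.5], [1.7, -1.0], [0.2, 0.1], [-1.7, -0.3], [-0.3, -1.0], [0.3, -3.1]]
flask [array([ 738.943, -225.912,    5.   ]), array([ 738.03, -225.34,  102.  ])]
beaker [array([730.839, 232.705,   3.   ]), array([730.915, 232.462,  75.   ])]
reagent [array([770.459,   0.417,  85.   ])]
```

```bash
cat > ov.py <<'E'
from fit import *
def ov(p,q,L,box,f):
    u,v,W,H=box; im=cv2.resize(cv2.cvtColor(p['image'],cv2.COLOR_RGB2BGR)[v:v+H,u:u+W],None,fx=f,fy=f,interpolation=cv2.INTER_CUBIC)
    for l in L:
        pts=[((proj(p,w(q,X))+.5-[u,v])*f).astype(int).tolist() for X in l]
        cv2.polylines(im,[np.array(pts)],False,(0,0,255),1)
    return im
def bx(x0,x1,y0,y1,z): return [(x0,y0,z),(x1,y0,z),(x1,y1,z),(x0,y1,z),(x0,y0,z)]
ST=[bx(-48,48,-88,148,10),[(0,130,10),(0,130,170)],[(0,99,146),(0,130,146)],[(0,-80,60),(0,80,60)]]+[[(-16,y,91),(-16,y,10)] for y in(-46,46)]
TU=[[(0,-80,45),(0,80,45)]]
LO=[bx(-55,55,-9,9,48),[(95+32*np.cos(a),32*np.sin(a),45) for a in np.linspace(0,6.3,40)]]
E
python3 - <<'E'
from ov import *
q=[578,1.4,.331];l=[500.6,-311.9,.054]
a=ov(P['top'],q,ST,(238,160,130,85),6)[:, :780];b=ov(P['side'],q,ST,(310,165,110,145),4)
cv2.imwrite('pics/s_top.png',a);
c=ov(P['side'],l,LO,(315,355,145,75),4)[:,:];d=ov(P['top'],l,LO,(435,165,50,100),3)
M=np.zeros((585,800,3),np.uint8);M[:580,:440]=b;M[:150,440:590]=d[:150];M[:300,440:590]=d
cc=cv2.resize(c,(360,186));M[310:496,440:800]=cc;cv2.imwrite('pics/s_side.png',M)
E
```

```text
(no output)
```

View pics/s_top.png

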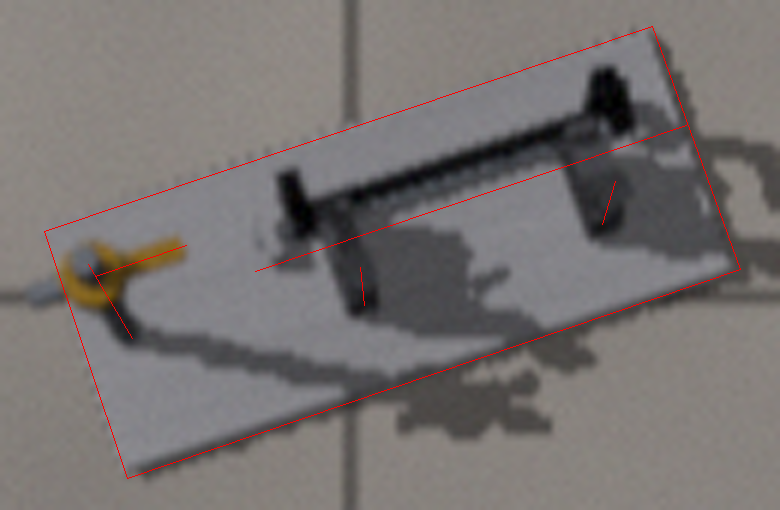

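View pics/s_side.png

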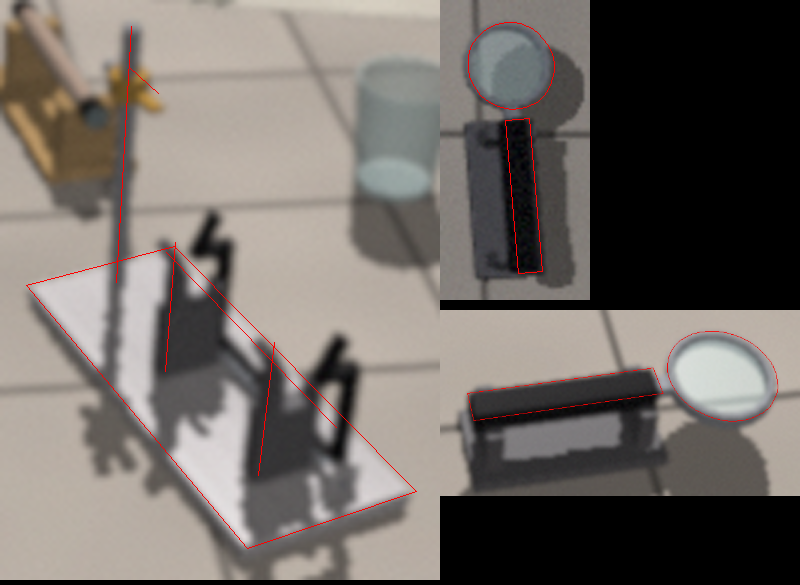

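```bash
cat > m2.py <<'E'
from fit import *
from scipy.ndimage import map_coordinates
q=np.array([578,1.4,.331])
edges=[('top',(48,148),(48,-88),.05,.95),('top',(48,148),(-48,148),.4,.95),('top',(-48,148),(-48,-88),.05,.3),('top',(48,-88),(-48,-88),.05,.3),
 ('side',(-48,148),(-48,-88),.05,.25),('side',(-48,148),(48,148),.05,.4),('side',(48,-88),(-48,-88),.05,.7)]
G={n:cv2.GaussianBlur(cv2.cvtColor(P[n]['image'],cv2.COLOR_RGB2LAB)[:,:,0].astype(float),(0,0),.7) for n in P}
for it in range(3):
    obs=[]
    for n,a,b,f0,f1 in edges:
        a=np.array(a+(10,),float);b=np.array(b+(10,),float)
        for f in np.linspace(f0,f1,15):
            X=a+f*(b-a);c=proj(P[n],w(q,X));d=proj(P[n],w(q,X+(b-a)*.02))-c;nn=np.array([-d[1],d[0]])/np.hypot(*d)
            s=np.arange(-4,4.01,.25);pp=c+s[:,None]*nn;v=map_coordinates(G[n],[pp[:,1],pp[:,0]],order=1);g=abs(np.gradient(v))
            k=g.argmax()
            if g[k]>1.2: obs.append((n,X,pp[k],nn))
    r=least_squares(lambda q:[(proj(P[n],w(q,X))-uv)@nn for n,X,uv,nn in obs],q,loss='soft_l1',f_scale=.5,x_scale=[10,10,.1]);q=r.x
    print(len(obs),q,np.median(abs(r.fun)),np.mean(abs(r.fun)))
E
python3 m2.py
```

```text
91 [579.631   2.671   0.339] 0.6269167991218431 1.0062708771845816
91 [579.03    2.586   0.337] 0.7221839381423464 1.036577289860541
91 [578.604   2.35    0.332] 0.756182284302488 1.0056905855757385
```

Request:
arm_command([
  [1,[0,0,-30],[0,0,0]],
  [1,[0,0,-30],[0,0,0]],
])

```text
t: 1.7
ee_pos: [188.8, -647.5, 284.5]
tcp_rot: [-3.14, 0.0, 0.284]
contact_force: [0.6, 0.4, 0.2]
gripper_width: 1.002
grip_force: 0.0
```

```bash
cat > go.py <<'E'
import sys,json
from h import *
from scipy.spatial.transform import Rotation as Ro
# usage: go.py grip x,y,z,yaw,n ...   prints rows per waypoint from the measured pose
s=arm.read_state();p=s['ee_pos'];r=s['tcp_rot'];R=Ro.from_euler('xyz',r)
for a in sys.argv[2:]:
    *t,yaw,n=map(float,a.split(','));n=int(n);T=Ro.from_euler('xyz',[np.pi,0,yaw]);p0=p;R0=R
    dv=(T*R0.inv()).as_rotvec()
    rows=[]
    for i in range(n):
        g=p0+(np.array(t)-p0)*(i+1)/n;d=R.inv().apply(g-p)
        Rn=Ro.from_rotvec(dv*(i+1)/n)*R0;e=(R.inv()*Rn).as_rotvec()
        d=d.round(1);e=e.round(3);rows.append([float(sys.argv[1]),d.tolist(),e.tolist()])
        p=p+R.apply(d);R=R*Ro.from_rotvec(e)
    print(json.dumps(rows))
print('joints',s['joints'].round(2),s['ee_pos'].round(1),s['tcp_rot'].round(3),s['t'])
E
python3 go.py 1 520,-350,285,0.284,10 610,0,285,0.284,9 529,328,200,1.734,10
```

```text
[[1.0, [40.1, -19.3, -0.0], [-0.0, 0.0, -0.0]], [1.0, [40.2, -19.3, -0.0], [-0.0, 0.0, -0.0]], [1.0, [40.1, -19.3, -0.1], [-0.001, 0.0, -0.0]], [1.0, [40.1, -19.3, -0.0], [0.0, 0.0, -0.0]], [1.0, [40.1, -19.3, -0.0], [0.0, 0.0, -0.0]], [1.0, [40.2, -19.2, -0.1], [-0.0, 0.0, -0.0]], [1.0, [40.1, -19.3, -0.0], [-0.0, 0.0, -0.0]], [1.0, [40.1, -19.3, -0.1], [-0.001, 0.0, -0.0]], [1.0, [40.2, -19.3, -0.0], [0.0, 0.0, -0.0]], [1.0, [40.1, -19.3, -0.1], [0.0, 0.0, -0.0]]]
[[1.0, [20.5, -34.5, -0.0], [0.0, 0.0, -0.0]], [1.0, [20.5, -34.6, -0.0], [0.0, 0.0, -0.0]], [1.0, [20.5, -34.5, -0.0], [0.0, 0.0, -0.0]], [1.0, [20.4, -34.5, -0.0], [0.0, 0.0, -0.0]], [1.0, [20.5, -34.6, -0.0], [0.0, 0.0, -0.0]], [1.0, [20.5, -34.5, -0.0], [0.0, 0.0, -0.0]], [1.0, [20.5, -34.6, -0.0], [0.0, 0.0, -0.0]], [1.0, [20.5, -34.5, -0.0], [0.0, 0.0, -0.0]], [1.0, [20.5, -34.5, -0.1], [0.0, 0.0, -0.0]]]
[[1.0, [1.4, -33.8, 8.5], [-0.0, 0.0, -0.145]], [1.0, [6.3, -33.2, 8.5], [-0.0, 0.0, -0.145]], [1.0, [11.0, -31.9, 8.5], [-0.0, 0.0, -0.145]], [1.0, [15.5, -30.0, 8.5], [-0.0, 0.0, -0.145]], [1.0, [19.6, -27.5, 8.5], [-0.0, 0.0, -0.145]], [1.0, [23.5, -24.3, 8.5], [-0.0, 0.0, -0.145]], [1.0, [26.7, -20.7, 8.5], [-0.0, 0.0, -0.145]], [1.0, [29.4, -16.7, 8.5], [-0.0, 0.0, -0.145]], [1.0, [31.5, -12.2, 8.5], [-0.0, 0.0, -0.145]], [1.0, [33.0, -7.5, 8.5], [-0.0, 0.0, -0.145]]]
joints [ 1.13  0.38  0.08  1.54 -0.03  1.22 -0.07] [ 188.8 -647.5  284.5] [-3.14   0.     0.284] 1.7
```

Request:
arm_command([
  [1,[40,-19,0],[0,0,0]],
  [1,[40,-19,0],[0,0,0]],
  [1,[40,-19,0],[0,0,0]],
  [1,[40,-19,0],[0,0,0]],
  [1,[40,-19,0],[0,0,0]],
  [1,[40,-19,0],[0,0,0]],
  [1,[40,-19,0],[0,0,0]],
  [1,[40,-19,0],[0,0,0]],
  [1,[40,-19,0],[0,0,0]],
  [1,[40,-19,0],[0,0,0]],
])

```text
t: 2.7
ee_pos: [520.9, -352.2, 284.7]
tcp_rot: [3.141, -0.0, 0.284]
contact_force: [1.1, -0.6, -0.2]
gripper_width: 1.005
grip_force: 0.0
```

```bash
python3 go.py 1 610,0,285,0.284,9 529,328,200,1.734,10
```

```text
[[1.0, [20.5, -34.8, -0.0], [0.0, -0.0, -0.0]], [1.0, [20.4, -34.8, -0.1], [0.0, -0.0, -0.0]], [1.0, [20.5, -34.8, -0.0], [0.0, -0.0, -0.0]], [1.0, [20.4, -34.8, -0.0], [0.0, -0.0, -0.0]], [1.0, [20.5, -34.8, -0.1], [0.0, -0.0, -0.0]], [1.0, [20.4, -34.8, -0.0], [0.0, -0.0, -0.0]], [1.0, [20.5, -34.8, -0.0], [0.0, -0.0, -0.0]], [1.0, [20.4, -34.8, -0.1], [0.0, -0.0, -0.0]], [1.0, [20.5, -34.8, -0.0], [0.0, -0.0, -0.0]]]
[[1.0, [1.4, -33.8, 8.5], [0.0, -0.0, -0.145]], [1.0, [6.3, -33.2, 8.5], [0.0, -0.0, -0.145]], [1.0, [11.0, -31.9, 8.5], [0.0, 0.0, -0.145]], [1.0, [15.5, -30.1, 8.5], [0.0, 0.0, -0.145]], [1.0, [19.6, -27.4, 8.5], [0.0, 0.0, -0.145]], [1.0, [23.5, -24.4, 8.4], [0.0, 0.0, -0.145]], [1.0, [26.7, -20.7, 8.5], [0.0, 0.0, -0.145]], [1.0, [29.4, -16.6, 8.5], [0.0, 0.0, -0.145]], [1.0, [31.5, -12.2, 8.5], [0.0, 0.0, -0.145]], [1.0, [32.9, -7.5, 8.5], [0.0, 0.0, -0.145]]]
joints [ 0.58  0.31 -0.12  1.64  0.04  1.2  -0.83] [ 520.9 -352.2  284.7] [ 3.141 -0.     0.284] 2.7
```

Request:
arm_command([
  [1,[20,-35,0],[0,0,0]],
  [1,[20,-35,0],[0,0,0]],
  [1,[20,-35,0],[0,0,0]],
  [1,[20,-35,0],[0,0,0]],
  [1,[20,-35,0],[0,0,0]],
  [1,[20,-35,0],[0,0,0]],
  [1,[20,-35,0],[0,0,0]],
  [1,[20,-35,0],[0,0,0]],
  [1,[20,-35,0],[0,0,0]],
])

```text
t: 3.6
ee_pos: [604.6, 0.8, 284.7]
tcp_rot: [3.141, -0.0, 0.284]
contact_force: [0.4, -0.7, 0.0]
gripper_width: 1.0
grip_force: 0.0
```

Request:
arm_command([
  [1,[1,-34,8],[0,0,-0.145]],
  [1,[6,-33,8],[0,0,-0.145]],
  [1,[11,-32,8],[0,0,-0.145]],
  [1,[16,-30,8],[0,0,-0.145]],
  [1,[20,-27,8],[0,0,-0.145]],
  [1,[23,-24,8],[0,0,-0.145]],
  [1,[27,-21,8],[0,0,-0.145]],
  [1,[29,-17,8],[0,0,-0.145]],
  [1,[31,-12,8],[0,0,-0.145]],
  [1,[33,-7,8],[0,0,-0.145]],
])

```text
t: 4.6
ee_pos: [523.4, 327.5, 204.4]
tcp_rot: [3.141, -0.0, 1.739]
contact_force: [0.6, -0.2, -0.1]
gripper_width: 1.003
grip_force: 0.0
```

```bash
python3 go.py 1 529.2,327.7,110,1.734,4;python3 - <<'E'
from ov import *
t=[529.2,327.7,.163]
a=ov(P['side'],t,TU,(270,140,120,90),6);b=ov(P['top'],t,TU,(110,180,120,90),6)
cv2.imwrite('pics/tube.png',np.vstack([cv2.resize(a,(400,300)),cv2.resize(b,(400,300))]))
E
```

```text
[[1.0, [-0.2, 1.4, 23.6], [0.0, -0.0, 0.001]], [1.0, [-0.2, 1.4, 23.6], [0.0, -0.0, 0.002]], [1.0, [-0.2, 1.5, 23.6], [0.0, -0.0, 0.001]], [1.0, [-0.2, 1.4, 23.6], [0.0, -0.0, 0.001]]]
joints [-0.15  0.43 -0.67  1.73  0.29  1.09 -0.74] [523.4 327.5 204.4] [ 3.141 -0.     1.739] 4.6
```

View pics/tube.png

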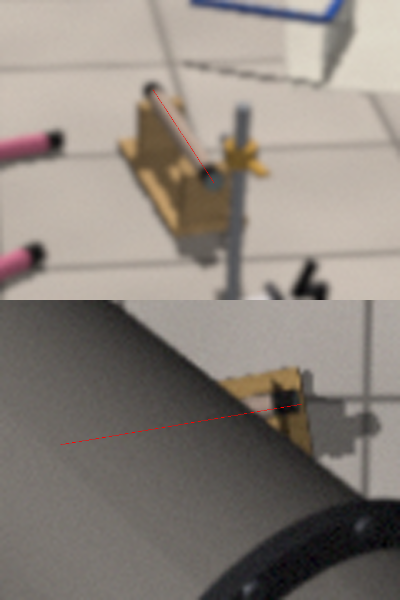

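The overlay line lies along the brown tube in the wooden rack, full-image side about (305,180), so the choice holds. Going down onto it.

Request:
arm_command([
  [1,[-0.8,5.7,25],[0,0,0.005]],
  [1,[0,0,30],[0,0,0]],
  [1,[0,0,30],[0,0,0]],
  [1,[0,0,30],[0,0,0]],
  [1,[0,0,25],[0,0,0]],
  [1,[0,0,15],[0,0,0]],
  [1,[0,0,4.4],[0,0,0]],
  [1,[0,0,0],[0,0,0]],
])

```text
t: 5.5
ee_pos: [529.6, 326.6, 45.3]
tcp_rot: [-3.141, -0.0, 1.728]
contact_force: [0.4, 0.0, 0.2]
gripper_width: 0.999
grip_force: 0.0
```

Request:
arm_command([
  [-1,[0,0,0],[0,0,0]],
  [-1,[0,0,0],[0,0,0]],
  [-1,[0,0,0],[0,0,0]],
  [-1,[0,0,0],[0,0,0]],
  [-1,[0,0,0],[0,0,0]],
  [-1,[0,0,0],[0,0,0]],
  [-1,[0,0,0],[0,0,0]],
  [-1,[0,0,0],[0,0,0]],
], squeeze=40)

```text
t: 6.3
ee_pos: [529.5, 326.6, 45.1]
tcp_rot: [-3.142, -0.0, 1.729]
contact_force: [0.1, -0.4, 0.3]
gripper_width: 0.358
grip_force: 0.0
```

Request:
arm_command([
  [-1,[0,0,0],[0,0,0]],
  [-1,[0,0,0],[0,0,0]],
  [-1,[0,0,0],[0,0,0]],
  [-1,[0,0,0],[0,0,0]],
  [-1,[0,0,0],[0,0,0]],
])

```text
t: 6.8
ee_pos: [529.6, 326.6, 45.1]
tcp_rot: [3.141, -0.0, 1.729]
contact_force: [0.1, -1.1, -0.1]
gripper_width: 0.159
grip_force: 40.0
```

Request:
arm_command([
  [-1,[0,0,-20],[0,0,0]],
  [-1,[0,0,-25],[0,0,0]],
  [-1,[0,0,-30],[0,0,0]],
  [-1,[0,0,-30],[0,0,0]],
  [-1,[0,0,-30],[0,0,0]],
  [-1,[0,0,-20],[0,0,0]],
])

```text
t: 7.4
ee_pos: [529.7, 326.9, 202.3]
tcp_rot: [3.14, -0.001, 1.729]
contact_force: [-0.2, -0.6, -0.5]
gripper_width: 0.16
grip_force: 40.0
```

```bash
python3 go.py -1 600,30,200,1.903,8 578.5,2,200,1.903,1
python3 - <<'E'
from h import *
p=snap('side','held')
for d in arm.find_in('tube_mid',p): print(d)
for n in('z',):
  print(proj(p,[529.5,326.6,200]))
E
```

```text
[[-1.0, [-38.0, 2.8, 0.3], [0.0, -0.0, -0.022]], [-1.0, [-38.1, 2.0, 0.2], [0.0, -0.0, -0.022]], [-1.0, [-38.1, 1.2, 0.3], [0.001, -0.0, -0.021]], [-1.0, [-38.2, 0.4, 0.3], [-0.0, -0.0, -0.022]], [-1.0, [-38.1, -0.5, 0.2], [0.0, -0.0, -0.022]], [-1.0, [-38.1, -1.3, 0.3], [0.0, -0.0, -0.022]], [-1.0, [-38.1, -2.2, 0.3], [0.0, -0.0, -0.021]], [-1.0, [-38.0, -3.0, 0.3], [0.001, -0.0, -0.022]]]
[[-1.0, [-19.5, -29.4, -0.0], [-0.0, -0.0, -0.0]]]
joints [-0.15  0.44 -0.66  1.72  0.3   1.09 -0.75] [529.7 326.9 202.3] [ 3.140e+00 -1.000e-03  1.729e+00] 7.4
{'bbox': [158.9, 197.2, 52.2, 17.2], 'p': 0.73}
{'bbox': [315.9, 108.3, 24.2, 29.4], 'p': 0.67}
{'bbox': [223.8, 301.7, 20.4, 73.9], 'p': 0.66}
{'bbox': [231.4, 178.0, 57.9, 14.9], 'p': 0.65}
{'bbox': [223.4, 209.4, 60.9, 33.2], 'p': 0.58}
[326.25516961 122.32817045]
```

Request:
arm_command([
  [-1,[-38,3,-10],[0,0,-0.022]],
  [-1,[-38,2,-10],[0,0,-0.022]],
  [-1,[-38,1,0],[0,0,-0.022]],
  [-1,[-38,0,0],[0,0,-0.022]],
  [-1,[-38,0,0],[0,0,-0.022]],
  [-1,[-38,-1,0],[0,0,-0.022]],
  [-1,[-38,-2,0],[0,0,-0.022]],
  [-1,[-38,-3,0],[0,0,-0.022]],
  [-1,[-19,-29,0],[0,0,0]],
  [-1,[0,0,10],[0,0,0]],
])

```text
t: 8.5
ee_pos: [577.9, -1.5, 209.6]
tcp_rot: [-3.14, 0.001, 1.9]
contact_force: [-0.9, -0.3, -0.7]
gripper_width: 0.158
grip_force: 40.0
```

```bash
python3 go.py -1 578.5,2,130,1.903,3
```

```text
[[-1.0, [1.1, 0.6, 26.5], [-0.0, 0.0, -0.001]], [-1.0, [1.0, 0.6, 26.6], [-0.001, 0.001, -0.001]], [-1.0, [1.1, 0.6, 26.5], [-0.0, 0.0, -0.001]]]
joints [ 0.39  0.34 -0.62  1.81  0.23  1.06  0.02] [577.9  -1.5 209.6] [-3.14e+00  1.00e-03  1.90e+00] 8.5
```

Request:
arm_command([
  [-1,[1.1,0.6,25],[0,0,-0.003]],
  [-1,[1,0.6,25],[0,0,0]],
  [-1,[1,0.6,25],[0,0,0]],
  [-1,[0,0,15],[0,0,0]],
  [-1,[0,0,0],[0,0,0]],
])

```text
t: 9.0
ee_pos: [578.5, 6.9, 117.8]
tcp_rot: [-3.138, -0.002, 1.908]
contact_force: [-0.2, 0.5, 0.1]
gripper_width: 0.158
grip_force: 40.0
```

```bash
python3 go.py -1 578.5,2,115,1.903,1
python3 - <<'E'
from ov import *
z=arm.read_state()['ee_pos'][2]
q=[578.5,2,.332]
L=ST+[[(0,-80,z),(0,80,z)]]
a=ov(P['side'],q,L,(310,150,110,145),4)
b=ov(P['top'],q,L,(238,150,120,95),3)
M=np.zeros((580,800,3),np.uint8);M[:,:440]=a;M[:285,440:800]=b
cv2.imwrite('pics/over.png',M)
E
```

```text
[[-1.0, [-4.7, -1.6, 2.8], [-0.003, -0.002, 0.005]]]
joints [ 0.34  0.45 -0.59  1.89  0.31  0.9  -0.06] [578.5   6.9 117.8] [-3.138e+00 -2.000e-03  1.908e+00] 9.0
```

View pics/over.png

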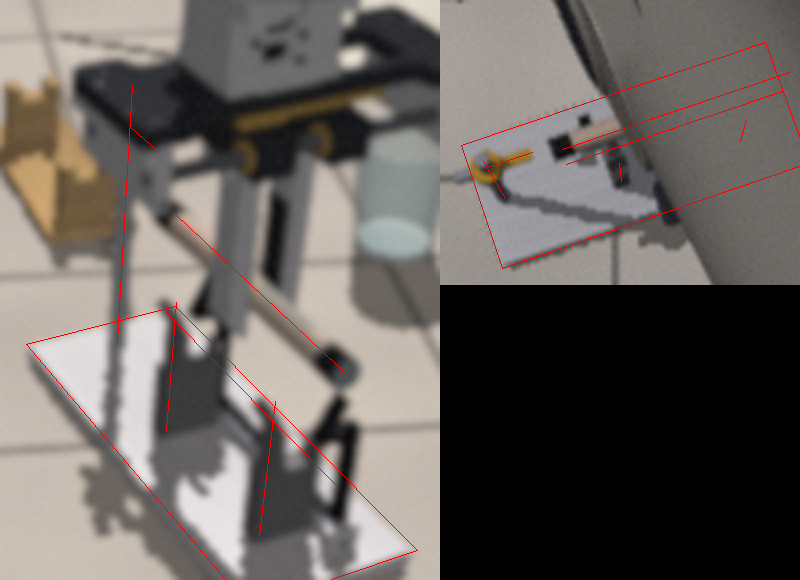

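Request:
arm_command([
  [-1,[-5.5,-1.6,3],[-0.003,-0.002,0.005]],
  [-1,[0,0,0],[0,0,0]],
  [-1,[0,0,0],[0,0,0]],
])

```text
t: 9.4
ee_pos: [580.4, 0.5, 117.7]
tcp_rot: [3.138, 0.002, 1.902]
contact_force: [0.9, 0.9, -1.1]
gripper_width: 0.156
grip_force: 40.0
```

```bash
python3 go.py -1 578.5,2,115,1.903,1
python3 - <<'E'
from fit import *
q=[578.5,2,.332]
X=arm.read_state()['ee_pos']
# compare predicted tube-end pixels in both views with dark rubber ends: print predicted
for n in P:
  print(n,[proj(P[n],[X[0]-.326*s,X[1]+.945*s,X[2]]).round(1).tolist() for s in(-80,80)],
  [ (np.round(d['bbox'],1).tolist(),round(d['p'],2)) for d in arm.find_in('tube_mid',P[n])])
E
```

```text
[[-1.0, [2.0, -1.4, 2.7], [0.004, 0.003, -0.001]]]
joints [ 0.35  0.45 -0.58  1.89  0.32  0.89 -0.06] [5.804e+02 5.000e-01 1.177e+02] [3.138e+00 2.000e-03 1.902e+00] 9.4
side [[399.0, 246.3], [354.0, 204.3]] [([353.5, 201.3, 50.2, 48.1], 0.78), ([224.5, 210.3, 62.1, 32.3], 0.74), ([229.9, 177.3, 60.3, 16.3], 0.73), ([221.1, 299.8, 24.9, 78.1], 0.7), ([160.4, 194.2, 51.2, 20.7], 0.62), ([314.8, 196.7, 98.3, 107.7], 0.48)]
top [[354.4, 173.2], [279.0, 198.8]] [([210.1, 268.6, 44.7, 65.9], 0.87), ([133.0, 257.0, 25.0, 74.1], 0.81), ([157.1, 352.4, 40.6, 61.9], 0.62), ([349.8, 309.3, 9.1, 9.7], 0.62), ([305.0, 93.5, 18.7, 7.3], 0.55)]
```

Request:
arm_command([
  [-1,[1.5,-1.3,5],[0,0,0]],
  [-1,[0,0,6],[0,0,0]],
  [-1,[0,0,6],[0,0,0]],
  [-1,[0,0,6],[0,0,0]],
  [-1,[0,0,0],[0,0,0]],
])

```text
t: 10.1
ee_pos: [578.0, 1.9, 93.0]
tcp_rot: [3.14, 0.001, 1.903]
contact_force: [-0.3, 0.2, -0.5]
gripper_width: 0.158
grip_force: 40.0
```

Request:
arm_command([
  [-1,[0,0,4],[0,0,0]],
  [-1,[0,0,4],[0,0,0]],
  [-1,[0,0,4],[0,0,0]],
])

```text
t: 10.4
ee_pos: [578.5, 1.6, 82.1]
tcp_rot: [3.139, 0.002, 1.903]
contact_force: [-4.7, -2.7, 9.3]
gripper_width: 0.159
grip_force: 40.0
```

Request:
arm_command([
  [-1,[0,0,4],[0,0,0]],
  [-1,[0,0,4],[0,0,0]],
  [-1,[0,0,4],[0,0,0]],
])

```text
t: 10.7
ee_pos: [578.1, 1.6, 69.9]
tcp_rot: [3.139, 0.002, 1.902]
contact_force: [-4.4, 1.2, 4.0]
gripper_width: 0.159
grip_force: 40.0
```

Request:
arm_command([
  [-1,[0,0,4],[0,0,0]],
  [-1,[0,0,3],[0,0,0]],
  [-1,[0,0,2],[0,0,0]],
  [-1,[0,0,1],[0,0,0]],
  [-1,[0,0,0],[0,0,0]],
  [-1,[0,0,0],[0,0,0]],
])

```text
t: 11.3
ee_pos: [578.7, 1.5, 60.0]
tcp_rot: [3.139, 0.002, 1.902]
contact_force: [-0.0, -4.4, -1.0]
gripper_width: 0.158
grip_force: 40.0
```

Request:
arm_command([
  [-1,[0,0,1.5],[0,0,0]],
  [-1,[0,0,0],[0,0,0]],
  [-1,[0,0,0],[0,0,0]],
])

```text
t: 11.6
ee_pos: [578.9, 1.6, 58.8]
tcp_rot: [3.138, 0.002, 1.902]
contact_force: [-0.7, -4.5, 4.3]
gripper_width: 0.158
grip_force: 40.0
```

Request:
arm_command([
  [1,[0,0,0],[0,0,0]],
  [1,[0,0,0],[0,0,0]],
  [1,[0,0,0],[0,0,0]],
  [1,[0,0,0],[0,0,0]],
  [1,[0,0,0],[0,0,0]],
  [1,[0,0,0],[0,0,0]],
  [1,[0,0,0],[0,0,0]],
])

```text
t: 12.3
ee_pos: [578.7, 1.9, 58.6]
tcp_rot: [3.139, 0.002, 1.903]
contact_force: [-0.5, -0.3, -0.2]
gripper_width: 0.716
grip_force: 0.0
```

```bash
python3 go.py 1 578.5,2,200,1.903,4
python3 - <<'E'
from ov import *
q=[578.5,2,.332]
cv2.imwrite('pics/home.png',ov(P['side'],q,[[(0,-80,60),(0,80,60)]],(310,150,110,145),4))
E
```

```text
[[1.0, [-0.0, 0.1, -35.3], [0.001, 0.0, -0.0]], [1.0, [-0.1, 0.0, -35.4], [0.001, 0.001, -0.0]], [1.0, [0.1, 0.0, -35.3], [0.0, 0.0, -0.0]], [1.0, [-0.0, 0.0, -35.4], [0.001, 0.001, -0.0]]]
joints [ 0.31  0.53 -0.54  1.93  0.38  0.78 -0.11] [578.7   1.9  58.6] [3.139e+00 2.000e-03 1.903e+00] 12.3
```

View pics/home.png

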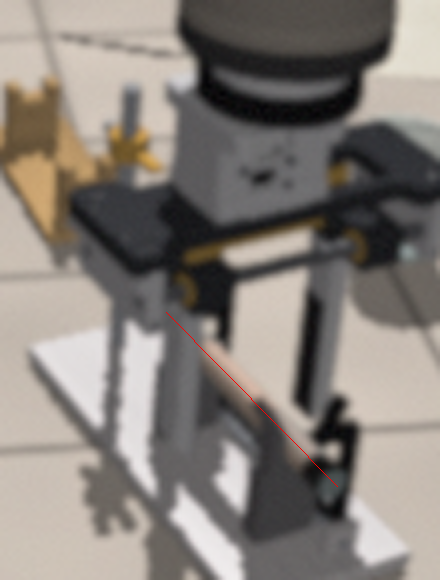

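The picture shows the tube in the clip. Its near end is at crop (330,480), where the seat line ends, and the jaw is upright over it. Next is the loupe.

Request:
arm_command([
  [1,[0,0,-20],[0,0,0]],
  [1,[0,0,-30],[0,0,0]],
  [1,[0,0,-40],[0,0,0]],
  [1,[0,0,-40],[0,0,0]],
  [1,[0,0,-40],[0,0,0]],
  [1,[0,0,0],[0,0,0]],
])

```text
t: 13.0
ee_pos: [580.3, 2.5, 233.9]
tcp_rot: [3.132, 0.005, 1.903]
contact_force: [-0.0, 0.5, -0.5]
gripper_width: 0.999
grip_force: 0.0
```

```bash
python3 go.py 1 500.6,-311.9,160,0.054,14;python3 m1.py | grep loupe
python3 - <<'E'
from fit import *
for n in P:
  print(n,[[ (np.round(d['bbox'],1).tolist(),round(d['p'],2)) for d in arm.find_in(l,P[n])] for l in('tube_mid','jaw')])
print([proj(P['side'],w([578.5,2,.332],(0,y,60))) for y in(-80,80)])
E
```

```text
[[1.0, [-19.4, -12.8, 5.2], [0.001, -0.0, 0.132]], [1.0, [-20.8, -10.1, 5.3], [0.001, -0.001, 0.132]], [1.0, [-22.0, -7.2, 5.3], [0.0, -0.0, 0.132]], [1.0, [-22.8, -4.3, 5.3], [0.001, -0.001, 0.132]], [1.0, [-23.1, -1.3, 5.3], [0.001, -0.0, 0.132]], [1.0, [-23.1, 1.8, 5.3], [0.001, -0.001, 0.132]], [1.0, [-22.6, 4.9, 5.3], [0.001, 0.0, 0.132]], [1.0, [-21.8, 7.8, 5.3], [0.0, -0.0, 0.132]], [1.0, [-20.7, 10.5, 5.3], [0.001, -0.001, 0.132]], [1.0, [-19.0, 13.2, 5.4], [0.001, -0.0, 0.132]], [1.0, [-17.1, 15.6, 5.3], [0.001, -0.001, 0.133]], [1.0, [-14.9, 17.8, 5.3], [0.001, -0.0, 0.132]], [1.0, [-12.4, 19.5, 5.3], [0.0, -0.001, 0.132]], [1.0, [-9.8, 21.0, 5.3], [0.001, 0.0, 0.132]]]
joints [ 0.4   0.32 -0.63  1.79  0.21  1.09  0.03] [580.3   2.5 233.9] [3.132 0.005 1.903] 13.0
loupe [ 500.649 -311.873    0.054] [[0.7, 0.3], [5.0, -0.5], [1.7, -1.0], [0.2, 0.1], [-1.7, -0.3], [-0.3, -1.0], [0.3, -3.1]]
side [[([225.2, 211.7, 61.2, 28.7], 0.94), ([232.1, 177.8, 55.7, 15.6], 0.93), ([160.2, 195.7, 50.6, 16.9], 0.65), ([222.5, 299.5, 24.5, 75.2], 0.65), ([359.7, 229.6, 35.2, 45.5], 0.55)], [([359.8, 216.5, 35.8, 64.8], 0.89), ([470.3, 299.6, 43.0, 66.5], 0.7), ([396.2, 177.7, 29.0, 38.9], 0.7)]]
top [[([134.0, 256.4, 26.2, 72.9], 0.71), ([280.8, 193.6, 24.7, 12.9], 0.69), ([209.2, 271.7, 49.6, 63.9], 0.62), ([157.4, 352.7, 42.3, 58.9], 0.59)], []]
[array([393.959, 271.178]), array([351.198, 227.574])]
```

Request:
arm_command([
  [1,[-19,-13,0],[0.002,-0.002,0.132]],
  [1,[-21,-10,0],[0.002,-0.001,0.132]],
  [1,[-22,-7,0],[0.001,0,0.132]],
  [1,[-23,-4,5],[0.001,0,0.132]],
  [1,[-23,-1,5],[0.001,0,0.132]],
  [1,[-23,2,5],[0.001,0,0.132]],
  [1,[-23,5,8],[0,0,0.132]],
  [1,[-22,8,8],[0,0,0.132]],
  [1,[-21,10,8],[0,0,0.132]],
  [1,[-19,13,8],[0,0,0.132]],
])

```text
t: 14.4
ee_pos: [520.1, -223.8, 181.6]
tcp_rot: [3.141, 0.006, 0.577]
contact_force: [-0.5, -0.2, -0.1]
gripper_width: 1.002
grip_force: 0.0
```

Request:
arm_command([
  [1,[-17,16,8],[0,0,0.132]],
  [1,[-15,18,8],[0,0,0.132]],
  [1,[-12,19,8],[0,0,0.132]],
  [1,[-10,21,3],[0,0,0.132]],
  [1,[0,0,0],[0,0,0]],
  [1,[0,0,0],[0,0,0]],
])

```text
t: 15.0
ee_pos: [497.9, -312.7, 155.3]
tcp_rot: [3.139, 0.005, 0.056]
contact_force: [-0.1, 0.9, 1.0]
gripper_width: 0.999
grip_force: 0.0
```

```bash
python3 go.py 1 500.6,-311.9,100,0.054,3
```

```text
[[1.0, [1.0, -0.3, 18.4], [0.001, 0.002, 0.001]], [1.0, [0.9, -0.2, 18.5], [0.001, 0.001, 0.0]], [1.0, [1.0, -0.2, 18.4], [0.001, 0.002, 0.001]]]
joints [ 0.58  0.36 -0.16  1.86  0.08  0.92 -1.14] [ 497.9 -312.7  155.3] [3.139 0.005 0.056] 15.0
```

Request:
arm_command([
  [1,[2.9,-0.7,18],[0.002,0.005,0.001]],
  [1,[0,0,25],[0,0,0]],
  [1,[0,0,25],[0,0,0]],
  [1,[0,0,25],[0,0,0]],
  [1,[0,0,15],[0,0,0]],
  [1,[0,0,6],[0,0,0]],
  [1,[0,0,0],[0,0,0]],
  [1,[0,0,0],[0,0,0]],
])

```text
t: 15.8
ee_pos: [501.6, -312.3, 42.8]
tcp_rot: [3.14, -0.002, 0.054]
contact_force: [0.2, 0.0, 0.8]
gripper_width: 1.0
grip_force: 0.0
```

Request:
arm_command([
  [-1,[0,0,0],[0,0,0]],
  [-1,[0,0,0],[0,0,0]],
  [-1,[0,0,0],[0,0,0]],
  [-1,[0,0,0],[0,0,0]],
  [-1,[0,0,0],[0,0,0]],
  [-1,[0,0,0],[0,0,0]],
  [-1,[0,0,0],[0,0,0]],
  [-1,[0,0,0],[0,0,0]],
  [-1,[0,0,0],[0,0,0]],
  [-1,[0,0,0],[0,0,0]],
], squeeze=30)

```text
t: 16.8
ee_pos: [501.0, -312.1, 41.9]
tcp_rot: [3.14, -0.001, 0.054]
contact_force: [-0.6, 1.9, 0.4]
gripper_width: 0.189
grip_force: 30.4
```

Request:
arm_command([
  [-1,[0,0,0],[0,0,0]],
  [-1,[0,0,0],[0,0,0]],
  [-1,[0,0,0],[0,0,0]],
])

```text
t: 17.1
ee_pos: [501.0, -312.1, 41.9]
tcp_rot: [3.14, -0.001, 0.054]
contact_force: [0.5, 2.6, 1.0]
gripper_width: 0.191
grip_force: 30.0
```

Request:
arm_command([
  [-1,[0,0,-10],[0,0,0]],
  [-1,[0,0,-20],[0,0,0]],
  [-1,[0,0,-30],[0,0,0]],
  [-1,[0,0,-40],[0,0,0]],
  [-1,[0,0,-40],[0,0,0]],
  [-1,[0,0,-20],[0,0,0]],
  [-1,[0,0,0],[0,0,0]],
])

```text
t: 17.8
ee_pos: [502.2, -312.8, 205.9]
tcp_rot: [3.137, -0.006, 0.054]
contact_force: [-0.3, -0.5, -1.3]
gripper_width: 0.187
grip_force: 30.0
```

```bash
python3 go.py -1 500,-311,200,0.054,1
python3 - <<'E'
from ov import *
q=[578.5,2,.332]
b=(320,155,50,40);f=12
L=[[(-4,99,h),(4,99,h),(4,120,h)] for h in(134,146)]+[[(0,99,140),(0,130,140)],[(0,130,100),(0,130,170)]]
a=ov(P['side'],q,[],b,f);c=ov(P['side'],q,L,b,f)
M=np.hstack([cv2.resize(a,(400,320)),cv2.resize(c,(400,320))])
bt=(240,190,50,32)
M=np.vstack([M,np.hstack([cv2.resize(ov(P['top'],q,[],bt,8),(400,256)),cv2.resize(ov(P['top'],q,L,bt,8),(400,256))])])
cv2.imwrite('pics/mark.png',M)
for n in P:
  hsv=cv2.cvtColor(P[n]['image'],cv2.COLOR_RGB2HSV);u,v,W,H=b if n=='side' else bt
  m=(abs(hsv[v:v+H,u:u+W,0].astype(int)-20)<8)&(hsv[v:v+H,u:u+W,1]>140)
  print(n);[print(v+i,''.join('#' if x else '.' for x in r)) for i,r in enumerate(m) if r.any()]
  print([proj(P[n],w(q,(0,99,h))).round(1).tolist() for h in(134,140,146)],[proj(P[n],w(q,(0,130,h))).round(1).tolist() for h in(134,140,146)])
E
```

```text
[[-1.0, [-2.1, -2.0, 5.9], [0.005, -0.006, -0.0]]]
joints [ 0.58  0.31 -0.17  1.81  0.06  1.01 -1.13] [ 502.2 -312.8  205.9] [ 3.137 -0.006  0.054] 17.8
side
183 ..................##..............................
184 ..................##....##........................
185 ..................###...##........................
186 ...................##.............................
187 ...................#..............................
188 ...................#..............................
[[348.9, 192.9], [349.1, 190.3], [349.3, 187.7]] [[341.7, 186.3], [341.8, 183.8], [342.0, 181.2]]
top
200 ..........................##......................
201 .......................#####......................
202 ...............##...########......................
203 ...............###########........................
204 ................#######...........................
205 .........#......####..............................
206 .........##....###................................
207 .........####.####................................
208 .........#########................................
209 ..........########................................
210 ...........######.................................
[[268.7, 201.3], [268.5, 200.8], [268.3, 200.3]] [[253.8, 206.4], [253.5, 205.9], [253.2, 205.4]]
```

View pics/mark.png

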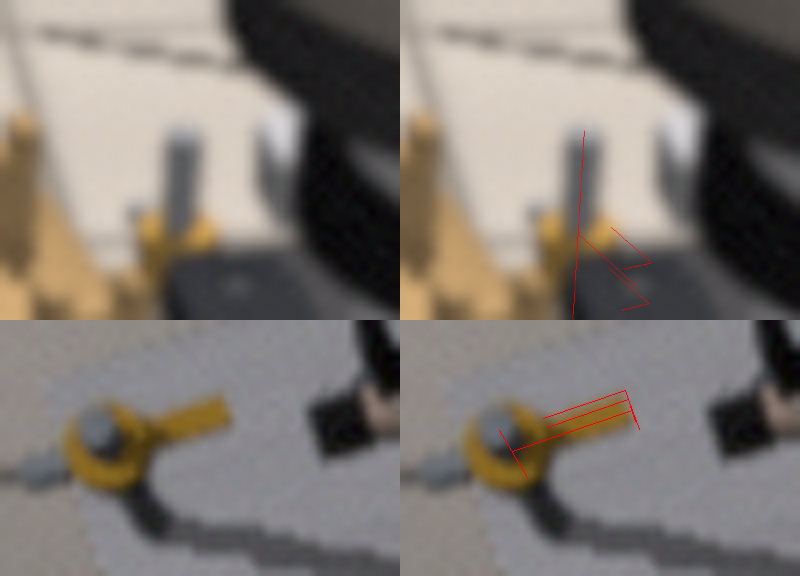

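The gripper now hides the pointer in the side view, so I take its height from the first side picture, which is unobstructed.

Run:
```python
from ov import *
q=[578.5,2,.332]
P['side']['image']=cv2.cvtColor(cv2.imread('pics/side0.png'),cv2.COLOR_BGR2RGB)
b=(325,165,35,30);p=P['side']
L=[[(-4,99,h),(4,99,h),(4,118,h)] for h in(134,146)]+[[(0,99,140),(0,130,140)],[(0,130,100),(0,130,170)]]
M=np.hstack([cv2.resize(ov(p,q,[],b,12),(400,343)),cv2.resize(ov(p,q,L,b,12),(400,343))])
cv2.imwrite('pics/mark2.png',M)
hsv=cv2.cvtColor(p['image'],cv2.COLOR_RGB2HSV)
for v in range(172,198): print(v,''.join('#' if abs(int(h)-20)<9 and s>120 else '.' for h,s,_ in hsv[v,325:360]))
```

```text
172 ...................................
173 ...................................
174 ...................................
175 ...................................
176 ...................................
177 ...................................
178 ...................................
179 ...................................
180 ...................................
181 ...................................
182 ..............#....................
183 .............##....##..............
184 .............###...###.............
185 .............########..............
186 .............########..............
187 .............########..............
188 .............#########.............
189 .............##########............
190 .............###########...........
191 .....................###...........
192 ...................................
193 ...................................
194 ...................................
195 ...................................
196 ...................................
197 ...................................
```

View pics/mark2.png

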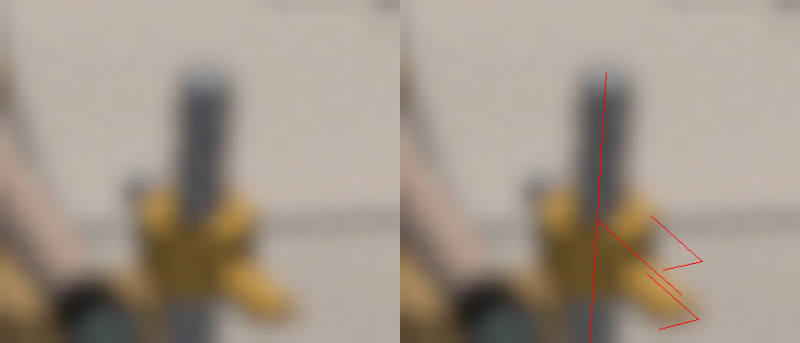

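Against the 134 and 146 mm guides, the pointer tip at crop (283,300) reads about 139 mm. I take the loupe over the tube.

Request:
arm_command([
  [-1,[-1,-10,0],[0.002,-0.003,0]],
  [-1,[0,-25,0],[0.002,-0.003,0]],
  [-1,[0,-35,0],[0,0,0]],
  [-1,[0,-40,0],[0,0,0]],
  [-1,[0,-40,0],[0,0,0]],
  [-1,[0,-40,0],[0,0,0]],
  [-1,[0,-40,0],[0,0,0]],
  [-1,[0,-35,0],[0,0,0]],
  [-1,[0,-25,0],[0,0,0]],
  [-1,[0,-15,0],[0,0,0]],
])

```text
t: 19.0
ee_pos: [482.4, -4.7, 201.9]
tcp_rot: [-3.139, 0.006, 0.057]
contact_force: [0.2, 0.7, -1.4]
gripper_width: 0.193
grip_force: 30.0
```

Request:
arm_command([
  [-1,[0,0,0],[0,0,0]],
  [-1,[0,0,0],[0,0,0]],
  [-1,[0,0,0],[0,0,0]],
])

```text
t: 19.3
ee_pos: [483.2, -8.3, 202.2]
tcp_rot: [-3.139, 0.006, 0.053]
contact_force: [0.2, -0.2, -1.7]
gripper_width: 0.188
grip_force: 30.0
```

```bash
python3 go.py -1 483.6,-3.1,160,0.054,3
python3 - <<'E'
from fit import *
s=arm.read_state();e=s['ee_pos']
L=w([e[0],e[1],.054],(95,0,e[2]-1.9));print('lens exp',L)
for n in P: print(n,proj(P[n],L).round(1),[(np.round(d['bbox'],1).tolist(),round(d['p'],2)) for d in arm.find_in('lens_mid',P[n])])
E
```

```text
[[-1.0, [0.3, -1.7, 14.1], [-0.001, 0.002, -0.0]], [-1.0, [0.3, -1.7, 14.0], [-0.0, 0.002, -0.001]], [-1.0, [0.2, -1.7, 14.1], [-0.001, 0.002, -0.0]]]
joints [ 0.22  0.16 -0.36  2.03  0.07  0.97 -1.7 ] [483.2  -8.3 202.2] [-3.139  0.006  0.053] 19.3
lens exp [np.float64(578.2159528167998), np.float64(-3.1692017077819195), np.float64(200.46921478352957)]
side [378.6 186.5] [([296.6, 175.5, 99.4, 20.0], 0.68), ([353.9, 228.6, 42.1, 45.9], 0.42)]
top [319.7 178.1] []
```

Request:
arm_command([
  [-1,[0.4,-2.5,10],[-0.002,0.003,0]],
  [-1,[0.4,-2.5,12],[-0.001,0.003,0]],
  [-1,[0,0,14],[0,0,0]],
  [-1,[0,0,12],[0,0,0]],
  [-1,[0,0,8],[0,0,0]],
  [-1,[0,0,5],[0,0,0]],
  [-1,[0,0,0],[0,0,0]],
  [-1,[0,0,0],[0,0,0]],
  [-1,[0,0,0],[0,0,0]],
])

```text
t: 20.4
ee_pos: [484.3, -2.4, 142.0]
tcp_rot: [3.141, -0.002, 0.054]
contact_force: [0.5, -0.2, -1.0]
gripper_width: 0.186
grip_force: 30.0
```

```bash
python3 go.py -1 483.6,-3.1,141,0.054,1
python3 - <<'E'
from ov import *
s=arm.read_state();e=s['ee_pos'];y=s['tcp_rot'][2];q=[e[0],e[1],y];h=e[2]-1.9
L=[bx(-55,55,-9,9,h+8)]+[[(95+32*np.cos(a),32*np.sin(a),h+k) for a in np.linspace(0,6.3,40)] for k in(5,-5)]+[[(95,0,h),(95,0,60)]]
a=ov(P['side'],q,L,(285,165,125,110),6)
cv2.imwrite('pics/end.png',a[:600])
E
```

```text
[[-1.0, [-0.7, 0.6, 1.0], [0.001, -0.002, -0.0]]]
joints [ 0.19  0.24 -0.36  2.09  0.11  0.83 -1.75] [484.3  -2.4 142. ] [ 3.141e+00 -2.000e-03  5.400e-02] 20.4
```

View pics/end.png

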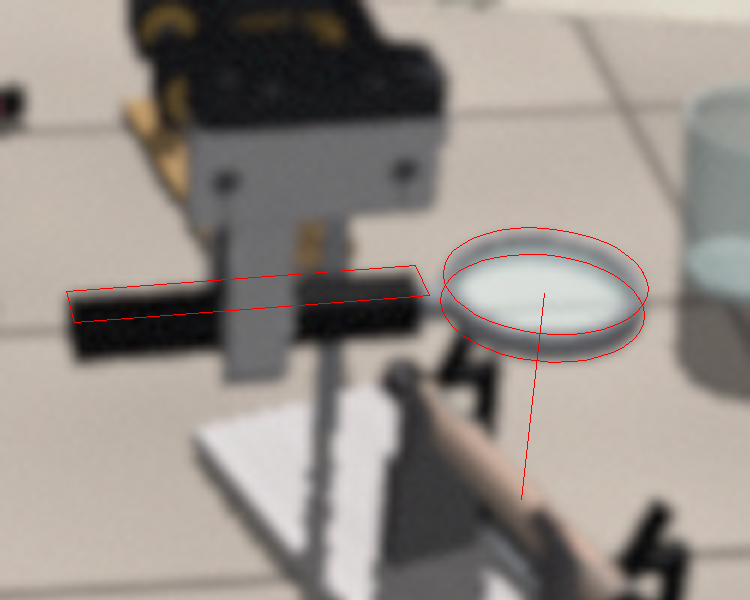

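The lens ring sits on its predicted outline at crop (543,294). The drop line meets the middle of the tube at (522,498), and the loupe is level and touching nothing else. I hand it in.

```bash
python3 -c "
from plant import arm
print(arm.finish_job())"
```

```text
the job is handed in; nothing more can be done
None
```

I handed the job in at about 20 s: the tube is in the clip and let go, and the loupe is held level over its middle at about 140 mm, against a pointer height I measured as about 139 mm; the hand-in returned no pass or fail result.

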